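# Take the float dish out of the humidifier

## Task

The humidifier on the cupboard is to be cleaned: lift its water tank off the base by the handle and set it down gently, upright, on the cupboard top beside the base, then let it go. Take the float dish in the base by its arched handle, turn it a quarter turn anticlockwise (seen from above) while it is still down in the well, to free its lugs, and lift it out, keeping it level all the way so that the loose float ball stays in the middle of the dish. Finish holding the dish still and level, at least 10 cm above where it sat, so that I can wipe out the well; leave the other things where they are.

Things in the scene. Friction and masses are not known exactly. Their poses are not given: they have to be found in the camera images.
- humid_base: Round white humidifier base, 172 mm across, fixed on the cupboard top, dial on its front (-x). Origin: centre of its underside, z up; yaw varies. Deck 45 mm high; a thin rim (160 mm across, top at 50 mm) locates the tank's skirt with 4 mm to spare. The cupboard top to its right (-y), as far as y = -0.225 and for x from 0.36 to 0.54, is free for the tank.
- well (a point): Middle of the floor of the base's open round well (radius 55 mm), 20 mm above the cupboard top; axes as the base's. Two tabs 2.5 mm above the dish's lugs hold them down from -25 to +68 degrees of the base's x (and half a turn on); slots are open from 68 to 109 degrees. Stops end the dish's turn at about -5 and +97 degrees.
- water_tank: Water tank, a pale round drum on a white skirt, 142 mm across, 170 mm tall with its handle, 0.3 to 0.5 kg, loose, standing on the base over the well. Origin: centre of its underside (45 mm high on the base); z up. The skirt is open below and 50 mm deep, over the dish's handle, so the tank must rise 60 mm before it moves sideways.
- tank_grip (a point): Middle of the tank's handle, on its axis, 163 mm above its underside: a straight white bar 80 mm long along the tank's x axis, 16 mm wide (y), 14 mm high, with 33 mm of free height under it. The tank's yaw on the base varies.
- float_dish: Float dish, grey, about 0.12 kg, loose in the well: a dished plate 90 mm across, rim 16 mm high, with an arched handle. Origin: centre of its underside; z up. Lugs 18 mm wide reach to radius 53 mm along its +x and -x. Locked, its x lies 0 to 0.2 rad anticlockwise of the base's x; it lifts out when its x lies along the base's y (90 degrees anticlockwise, +-9). Turns freely, 2 mm of play.
- dish_grip (a point): Middle of the dish's arched handle, on its axis, 64 mm above its underside: a straight bar 64 mm long along the dish's x axis, 13 mm wide (y), 12 mm high. The top of the ball is 31 mm below this point.
- dish_seat (a point): Middle of the dish's floor, 5 mm above its underside, where the ball rests; the floor slopes up 6 degrees all round.
- float_ball_center (a point): Centre of the float ball, a loose white plastic ball of 28 mm diameter and 12 g lying in the middle of the dish. It rolls away if the dish tilts past about 7 degrees or is jerked (more than about 1 m/s2).
- spray_white: Bystander: white trigger spray bottle, 254 mm tall, at the right edge. Origin: centre of its underside.
- spray_blue: Bystander: blue and white trigger spray bottle, 254 mm tall, at the right edge. Origin: centre of its underside.
- freshener: Bystander: small trigger spray bottle, 157 mm tall, at the left edge. Origin: centre of its underside.
- tea_mug: Bystander: dotted mug, 82 mm across, 91 mm tall, front left. Origin: centre of its underside.
Not all that is in view belongs to the job. There is more than one size of the water_tank; the one meant has the size given above.

How it is judged:
By the outcome, as a careful person would: the job done as asked, in the order asked, and still so for the second after the job is handed in, while the arm keeps its last pose, push and grip.
It also fails if it takes over 64 s, if anything falls off the work surface, if the arm or the gripper's body presses on something with over 40 N, if the wrist force passes 120 N, or if a joint passes its speed limit or range.

## Robot

A 7-joint arm with a two-finger parallel gripper is mounted at the origin on a cart in front of the work surface, level with it; the furniture and walls round the work are solid. World frame = base frame: x ahead of the robot, y to its left, z up, the work surface at z = 0. Lengths are in m, angles in rad, forces in N, time in s.
With the tool pointing down it reaches from about 0.4 to 0.925 m from the base axis. Payload 4.1 kg.
Tool frame: the origin (TCP) lies at the very end of the fingers, on their centre line; the grasp point (between the pads) lies 19 mm behind it; z points along the fingers, y is the line along which they close (so a half turn about z gives the same grasp; the last joint's range is limited). The gripper opens to 85 mm and grips with 20 to 120 N. Pads are 22 mm wide; open, the fingers measure 114 mm over their backs; the gripper's body (76 mm by 85 mm) begins 54 mm behind the grasp point. The pads swing forward as they close: fully open they stand 13 mm farther back than shut.
Start: joints at [1.228, 0.398, 0.045, 1.537, -0.019, 1.207, -0.051], TCP at [0.157, -0.631, 0.231] pointing down, gripper open.
Joint ranges: [-2.82, 2.82], [-0.49, 2.23], [-1.37, 1.46], [0, 2.46], [-1.36, 4.5], [0.23, 2], [-2.94, 2.94]. Speed limits (rad/s): [2.57, 2.57, 3.14, 3.14, 3.14, 3.14, 3.14].

## Interface

Orientations are given as a unit quaternion [w, x, y, z].
In Python, from rig import observe, grab_frame, camera_params, finish_job, boxes_of, outline_of gives the robot as it stands. The module is installed in compiled form; this text tells all that it offers.
- The arm moves only by the tool play_rows, never from a script. Its argument "targets" is one flat list of numbers, 7 for each row, row after row: the shift along the tool's x, y, z in cm, then the turn, a rotation vector about the tool's x, y, z in rad, then the gripper's target within -1 to 1 (shut at 1, half-way at 0, fully open at -1). A call has 1 to 8 rows; each row is the pose to reach, as a shift and turn from the pose commanded when the call began, along the tool's axes at that moment; what a row does not reach only later rows make up. A row lasts 1/12 s, in which the tool goes at most 41.7 mm and 7.16 degrees, less where a joint would pass 70% of its speed; a pose out of reach is approached as far as the arm can. A call with a gripper value outside its range is refused whole. The fingers move at their own pace and stop on an object; the grip force is fixed at half the most. Time passes only in rows, so rows that repeat a pose let the fingers close. It gives the time, the measured TCP pose, the force, the opening and the grip force at its end, in the units of the state.
- observe(): the state, without advancing time (a new reading comes with each control period).
- grab_frame(name): name is "scene" or "top" or "wrist"; returns the picture (480x640x3 uint8, red, green, blue); there is no depth.
- camera_params(name): a dict with "fx", "fy", "cx", "cy" (pixels), "rvec" (rotation vector, rad) and "tvec" (3), from world to camera coordinates, as OpenCV has them. Camera axes: x right, y down, z forward; pixel columns grow to the right and rows downward; lengths in m; the calibration is good to about 2 mm. A picture is of the moment at which its call begins: read the wrist's pose just before it. camera_params takes no time and is no camera call; for the wrist camera it gives the pose at the moment of the call.
- finish_job(): hands the job in; it is judged then, once.
Trained networks look in the newest picture that a camera, given by its name, has taken for a name from the list of things; names that differ only in an ending like _2 or _b are one class to them, and where a whole thing is asked for, a point or a joint stands for the part that bears it (a point fixed in the world has none). Each returns a list of dicts, best first, with "conf" (0 to 1); they miss things now and then, are a little off and sometimes report something else, mostly with a low value. They report only what shows in the picture. A call takes as long as a camera call. They do not tell look-alikes from the thing itself.
- boxes_of(query, camera): "point" ([x, y, z] in m, in the coordinates of the camera as it stood for that picture, good to about 4 mm: the middle of the surface that is visible of it).
- outline_of(query, camera): "mask" (480x640 bool, what is visible of it).
The state is a dict: "time_s": time; "joint_pos": joint angles; "joint_vel": joint speeds; "joint_torque": joint torques, N m; "tcp_pos": TCP position; "eef_rot": TCP orientation; "ft_force": force on the tool from outside, world axes, zero at the start; "wrist_torque": the same for the moment, N m; "opening": opening from 0.0 (shut) to 1.0 (fully open); "finger_force": force on a finger pad.
Only numpy, scipy, OpenCV 4.12 (cv2) and the standard library are available. Lean on these libraries where they do the work, as an engineer would, in place of code of your own. Each camera call takes 0.05 s, during which the arm holds its last target. There are 200 camera calls.

## Working session

There is one attempt and no reset: what is moved stays moved. The work goes in short steps, Python scripts to look and compute and a tool call to move; the robot and the scene stay as the last step left them, time stands still between calls to the robot, and variables do not carry over. Pictures are saved under pics/ and viewed, at most 10 in all, crops included, and the job is handed in when it is done.

Besides the shell and the picture viewer there is one more tool, called by a JSON object that holds its "fn" and its "kwargs", one argument or row to a line. play_rows: Moves the arm, as the interface text tells. Its arguments: {"type":"object","properties":{"targets":{"type":"array","items":{"type":"number"}}},"required":["targets"]}

```bash
mkdir -p pics; cat > h.py <<'E'
import numpy as np, cv2
from scipy.spatial.transform import Rotation as R
from rig import *
def cam(n):
    p=camera_params(n); Rm=cv2.Rodrigues(np.array(p["rvec"],float))[0]; t=np.array(p["tvec"],float).ravel()
    K=np.array([[p["fx"],0,p["cx"]],[0,p["fy"],p["cy"]],[0,0,1.]]); return K,Rm,t
def world(c,pt): K,Rm,t=c; return Rm.T@(np.array(pt)-t)
def ray_z(c,uv,z):
    K,Rm,t=c; d=Rm.T@np.linalg.inv(K)@np.array([uv[0],uv[1],1.]); o=-Rm.T@t; return o+d*(z-o[2])/d[2]
def proj(c,P):
    K,Rm,t=c; q=K@(Rm@np.array(P)+t); return q[:2]/q[2]
def shot(n,f):
    c=cam(n); im=grab_frame(n); cv2.imwrite("pics/"+f,im[...,::-1]); return c,im
E
python3 - <<'E'
from h import *
ims=[]
for n in("scene","top"):
    c,im=shot(n,n+"0.png"); ims.append(im)
    for q in ("water_tank","tank_grip","humid_base","float_dish","spray_white","spray_blue","freshener","tea_mug"):
        for b in boxes_of(q,n)[:3]:
            w=world(c,b["point"]); print(n,q,round(b["conf"],2),w.round(3),proj(c,w).round(0))
s=observe(); print(s)
E
```

```text
scene water_tank 0.66 [0.347 0.086 0.064] [280. 258.]
scene water_tank 0.64 [0.527 0.083 0.14 ] [351. 234.]
scene tank_grip 0.89 [0.528 0.082 0.142] [352. 233.]
scene tank_grip 0.71 [0.343 0.086 0.067] [278. 257.]
scene tank_grip 0.61 [0.46  0.338 0.104] [326. 195.]
scene humid_base 0.62 [0.514 0.061 0.031] [346. 274.]
scene humid_base 0.55 [ 0.599 -0.301  0.129] [392. 348.]
scene spray_white 0.57 [ 0.602 -0.298  0.129] [394. 347.]
scene spray_blue 0.91 [ 0.495 -0.312  0.126] [338. 353.]
scene freshener 0.7 [0.462 0.338 0.101] [327. 196.]
scene freshener 0.17 [ 0.599 -0.302  0.128] [392. 349.]
scene tea_mug 0.83 [0.374 0.269 0.058] [295. 221.]
top water_tank 0.71 [0.33  0.121 0.082] [293. 322.]
top water_tank 0.67 [0.497 0.13  0.165] [273. 232.]
top tank_grip 0.96 [0.331 0.123 0.081] [292. 322.]
top tank_grip 0.81 [0.498 0.128 0.166] [275. 231.]
top humid_base 0.94 [0.464 0.122 0.048] [283. 269.]
top float_dish 0.19 [0.463 0.124 0.044] [282. 270.]
top spray_white 0.56 [ 0.587 -0.267  0.154] [445. 170.]
top spray_white 0.21 [ 0.476 -0.267  0.159] [462. 211.]
top freshener 0.81 [0.455 
[... 155 characters left out ...]
array([ 1.22797155,  0.39840684,  0.04513022,  1.53657859, -0.01868443,
        1.20691337, -0.05068237]), 'joint_vel': array([ 0.00181006, -0.0001283 , -0.00067307,  0.00033453,  0.00076366,
        0.00134893, -0.00061514]), 'joint_torque': array([ 9.14637913e-04, -4.75002873e+01,  1.36299804e+00, -2.54521215e+01,
        1.13363660e-02,  8.44105070e-04,  2.16443942e-05]), 'tcp_pos': array([ 0.15693774, -0.63081133,  0.23135245]), 'eef_rot': array([ 6.08645529e-05,  9.92573674e-01,  1.21644967e-01, -1.04972200e-05]), 'ft_force': array([ 0.04781859, -0.24734546, -0.69132286]), 'wrist_torque': array([ 0.05394678, -0.03810833, -0.01354645]), 'finger_force': 0.0, 'opening': 1.0014034107745124}
```

View pics/scene0.png

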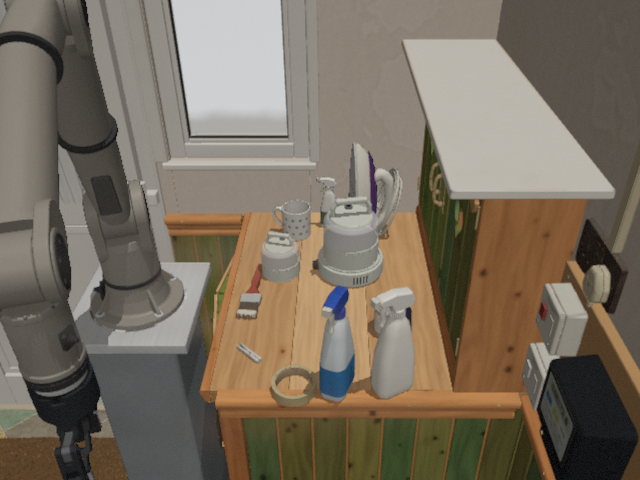

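View pics/top0.png

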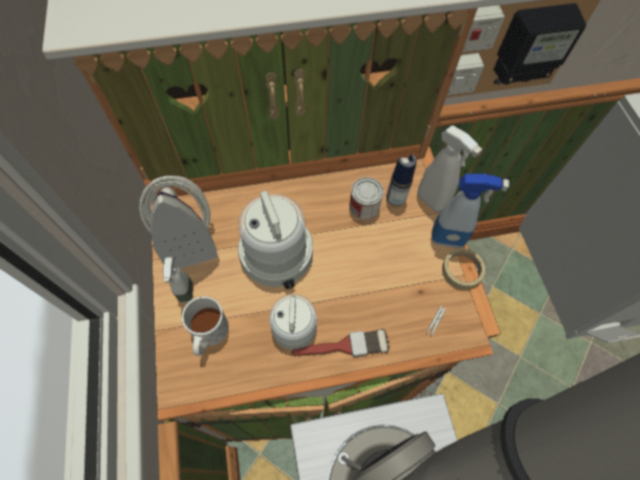

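Candidates for the tank: the large drum on the round base (top pixel 273,232; scene 351,234), and the small look-alike standing on the cupboard (top 292,322; scene 280,258). I choose the large one, since it is the one on the base. I'll check that in a close crop.

```bash
python3 - <<'E'
from h import *
a=cv2.imread("pics/top0.png")[175:300,220:330]; b=cv2.imread("pics/scene0.png")[190:295,300:400]
f=lambda i:cv2.resize(i,(400,int(400*i.shape[0]/i.shape[1])),interpolation=cv2.INTER_CUBIC)
a,b=f(a),f(b); o=np.zeros((max(len(a),len(b)),800,3),np.uint8); o[:len(a),:400]=a; o[:len(b),400:]=b
cv2.imwrite("pics/crop1.png",o)
# fit base/tank axis with outline masks
for n in("scene","top"):
    c=cam(n); grab_frame(n)
    print(n,"campos",(-c[1].T@c[2]).round(3), c[0][0,0])
    for q in("tank_grip","water_tank","humid_base"):
        for k,m in enumerate(outline_of(q,n)[:3]):
            M=m["mask"]; v,u=np.nonzero(M); print(q,k,round(m["conf"],2),M.sum(),u.min(),u.max(),v.min(),v.max()); np.save(f"m_{n}_{q}_{k}.npy",M)
E
```

```text
scene campos [ 0.493 -1.127  0.938] 589.5555810670699
tank_grip 0 0.89 3515 323 378 198 270
tank_grip 1 0.83 1668 260 299 232 282
water_tank 0 0.95 3580 322 378 197 270
water_tank 1 0.58 1699 260 300 232 282
humid_base 0 0.89 1250 312 382 248 287
top campos [0.048 0.138 0.992] 462.38148489251455
tank_grip 0 0.74 2129 269 316 294 348
tank_grip 1 0.61 4504 237 306 191 273
water_tank 0 0.72 2164 268 317 294 348
water_tank 1 0.59 4449 238 305 191 273
humid_base 0 0.8 1258 238 312 229 288
```

View pics/crop1.png

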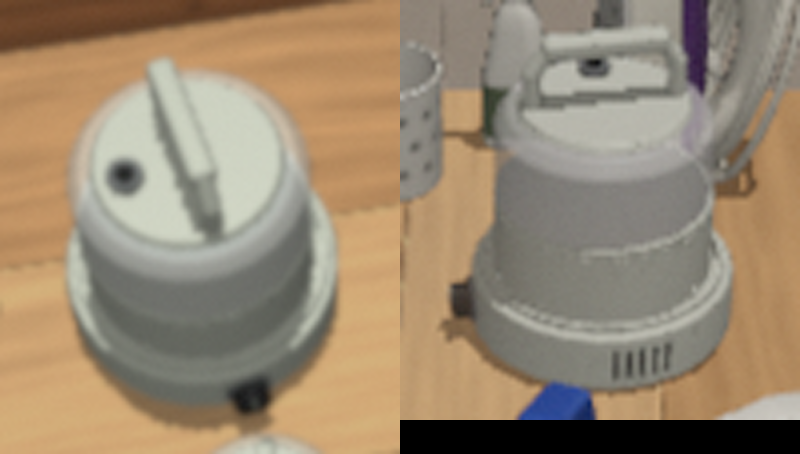

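Left half of the crop (top view): the large drum sits on the base with its handle bar running from (160,62) to (203,175). Right half (scene view): the bar's top runs from (543,38) to (672,35), with the base and dial below it, so this is the right tank. Next I compute the geometry.

```bash
python3 - <<'E'
from h import *
from scipy.optimize import least_squares
ct,cs=cam("top"),cam("scene")
for c,a,b,z in((ct,(264,192),(275.8,223.1),.215),(cs,(335.8,199.5),(368,198.7),.215)):
    A,B=ray_z(c,a,z),ray_z(c,b,z); print((A+B)/2,np.linalg.norm(A-B),np.degrees(np.arctan2(*(A-B)[[1,0]]))%180)
th=np.linspace(0,2*np.pi,90)
def ext(c,x,y):
    P=[proj(c,(x+.086*np.cos(t),y+.086*np.sin(t),z)) for t in th for z in(0,.045)]
    P=np.array(P); return P[:,0].min(),P[:,0].max(),P[:,1].max()
def f(p):
    s,t=ext(cs,*p),ext(ct,*p); return [s[1]-382.5,s[2]-287,t[0]-238,t[1]-312.5]
r=least_squares(f,[.5,.1]); print("base",r.x,r.fun)
# dial pixel in both: top crop (250,395) scene crop (460,300)
d=ray_z(ct,(220+250/3.636,175+395/3.636),.025); e=ray_z(cs,(300+60/4,190+300/4),.025); print("dial",d,e,[np.degrees(np.arctan2(*(r.x-q[:2])[[1,0]])) for q in(d,e)])
s=observe(); print(s["tcp_pos"],R.from_quat(s["eef_rot"],scalar_first=True).as_matrix().round(3))
E
```

```text
[0.52521871 0.12951769 0.215     ] 0.07555432668887438 9.444640101743563
[0.52785626 0.12182779 0.215     ] 0.07869352210888701 2.928654128675447
base [0.52424892 0.13084078] [-0.03947099  0.85930326 -0.76238537  0.28799944]
dial [0.43664578 0.11461493 0.025     ] [0.43435169 0.10827634 0.025     ] [np.float64(10.493402997504315), np.float64(14.09029413452716)]
[ 0.15693184 -0.63081093  0.23135413] [[ 0.97   0.241  0.   ]
 [ 0.241 -0.97  -0.   ]
 [-0.     0.    -1.   ]]
```

{"fn": "play_rows", "kwargs": {
  "targets": [2.4, -2.4, -1.3, 0, 0, 0, -1, 4.8, -4.8, -2.5, 0, 0, 0, -1, 7.2, -7.2, -3.8, 0, 0, 0, -1, 9.6, -9.6, -5, 0, 0, 0, -1, 12, -12, -6.3, 0, 0, 0, -1, 14.5, -14.5, -7.5, 0, 0, 0, -1, 17, -17, -8.8, 0, 0, 0, -1, 19.4, -19, -10, 0, 0, 0, -1]
}}

```text
time_s: 1.97
tcp_pos: [0.3001, -0.3974, 0.3324]
eef_rot: [0.0, 0.993, 0.122, 0.0]
ft_force: [-0.2, -0.2, 0.2]
opening: 0.998
finger_force: 0.0
```

```bash
cat >> h.py <<'E'
def go(p,yaw=None):
    "shift (cm) and turn to have TCP at p, tool down with tool x at yaw (deg)"
    s=observe(); M=R.from_quat(s["eef_rot"],scalar_first=True)
    d=M.inv().apply(np.array(p)-s["tcp_pos"])*100
    y=np.degrees(np.arctan2(M.as_matrix()[1,0],M.as_matrix()[0,0])) if yaw is None else yaw
    T=R.from_euler('z',y,degrees=True)*R.from_euler('x',180,degrees=True)
    print("t",round(s["time_s"],2),"tcp",s["tcp_pos"].round(4),"shift cm",d.round(2),"turn",(M.inv()*T).as_rotvec().round(3),"F",s["ft_force"].round(1),"op",round(s["opening"],3))
    return d
E
python3 -c "
from h import *
go((.42,-.1,.33)); go((.52,.125,.33),8);print(observe()['joint_pos'].round(2))"
```

```text
t 1.97 tcp [ 0.3001 -0.3974  0.3324] shift cm [ 18.83 -25.95   0.23] turn [ 0.001 -0.    -0.   ] F [-0.2 -0.2  0.2] op 0.998
t 1.97 tcp [ 0.3001 -0.3974  0.3324] shift cm [ 33.98 -45.36   0.22] turn [ 0.001 -0.     0.105] F [-0.2 -0.2  0.2] op 0.998
[ 0.94  0.06 -0.1   1.74  0.01  1.34 -0.49]
```

{"fn": "play_rows", "kwargs": {
  "targets": [2.4, -3.2, 0, 0, 0, 0.01, -1, 4.8, -6.4, 0, 0, 0, 0.03, -1, 7.2, -9.6, 0, 0, 0, 0.04, -1, 9.6, -12.8, 0, 0, 0, 0.05, -1, 12, -16, 0, 0, 0, 0.07, -1, 14.4, -19.2, 0, 0, 0, 0.08, -1, 16.8, -22.4, 0, 0, 0, 0.09, -1, 19.2, -25.6, 0, 0, 0, 0.105, -1]
}}

```text
time_s: 2.63
tcp_pos: [0.4241, -0.1029, 0.3317]
eef_rot: [0.001, 0.998, 0.069, 0.0]
ft_force: [0.4, 0.2, 0.2]
opening: 1.001
finger_force: 0.0
```

```bash
python3 -c "
from h import *
go((.52,.128,.33),8);print(observe()['joint_pos'].round(2))"
```

```text
t 2.63 tcp [ 0.4241 -0.1029  0.3317] shift cm [ 12.68 -21.55   0.15] turn [ 0.001 -0.001 -0.002] F [0.4 0.2 0.2] op 1.001
[ 0.62 -0.05 -0.45  1.85 -0.02  1.34 -1.26]
```

{"fn": "play_rows", "kwargs": {
  "targets": [1.6, -2.7, 0, 0, 0, 0, -1, 3.2, -5.4, 0, 0, 0, 0, -1, 4.8, -8.1, 0, 0, 0, 0, -1, 6.4, -10.8, 0, 0, 0, 0, -1, 8, -13.5, 0, 0, 0, 0, -1, 9.5, -16.2, 0, 0, 0, 0, -1, 11.1, -18.9, 0, 0, 0, 0, -1, 12.7, -21.5, 0, 0, 0, 0, -1]
}}

```text
time_s: 3.3
tcp_pos: [0.5202, 0.1272, 0.3315]
eef_rot: [0.0, 0.998, 0.069, 0.0]
ft_force: [0.0, -0.1, 0.6]
opening: 0.998
finger_force: 0.0
```

```bash
python3 - <<'E'
from h import *
c,im=shot("wrist","w1.png")
for q in ("tank_grip","water_tank"):
    for b in boxes_of(q,"wrist")[:2]: print(q,b["conf"],world(c,b["point"]).round(3),proj(c,world(c,b["point"])))
print("campos",-c[1].T@c[2])
go((.525,.128,.189),8);print(observe()['joint_pos'].round(2))
E
```

```text
tank_grip 0.93 [0.533 0.132 0.17 ] [313.37137297 197.7869906 ]
tank_grip 0.58 [0.368 0.121 0.08 ] [304.47535169 317.89876117]
water_tank 0.88 [0.538 0.13  0.17 ] [316.49211793 192.43472946]
water_tank 0.58 [0.367 0.123 0.076] [303.01825354 317.08630962]
campos [0.59541661 0.1372838  0.47313904]
t 3.45 tcp [0.5198 0.1285 0.3312] shift cm [ 0.51  0.14 14.22] turn [-0.002  0.     0.004] F [ 0.2 -0.7 -0.3] op 0.996
[ 0.3   0.18 -0.71  1.65  0.12  1.36 -1.86]
```

View pics/w1.png

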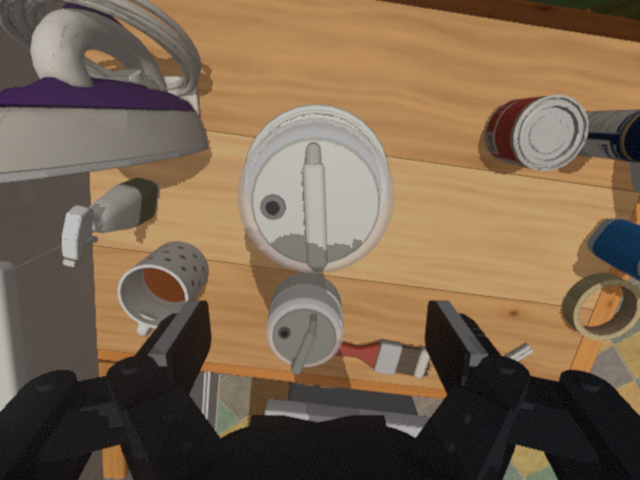

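The wrist view shows the handle bar's top from about (314,163) to (316,250). The small tank is at (305,320), and the iron is well to the left.

```bash
python3 - <<'E'
from h import *
c=cam("wrist")
A,B=ray_z(c,(314,163),.215),ray_z(c,(316,250),.215); print(A,B,(A+B)/2,np.linalg.norm(A-B),np.degrees(np.arctan2(*(A-B)[[1,0]])))
m=(A+B)/2
go((m[0],m[1],.189),np.degrees(np.arctan2(*(A-B)[[1,0]])))
E
```

```text
[0.56585289 0.13718057 0.215     ] [0.50303681 0.12672444 0.215     ] [0.53444485 0.1319525  0.215     ] 0.06368037871641404 9.450591034343748
t 3.45 tcp [0.5198 0.1285 0.3312] shift cm [ 1.51 -0.11 14.22] turn [-0.002  0.    -0.021] F [ 0.2 -0.7 -0.3] op 0.996
```

{"fn": "play_rows", "kwargs": {
  "targets": [0.4, -0.1, 3, 0, 0, -0.02, -1, 0.8, -0.1, 6, 0, 0, -0.02, -1, 0.9, -0.1, 9, 0, 0, -0.02, -1, 0.9, -0.1, 11.5, 0, 0, -0.02, -1, 0.9, -0.1, 13.2, 0, 0, -0.02, -1, 0.9, -0.1, 14.2, 0, 0, -0.02, -1, 0.9, -0.1, 14.2, 0, 0, -0.02, 0, 0.9, -0.1, 14.2, 0, 0, -0.02, 1]
}}

```text
time_s: 4.12
tcp_pos: [0.5289, 0.1272, 0.1897]
eef_rot: [0.0, 0.997, 0.079, 0.0]
ft_force: [0.2, -0.9, 0.5]
opening: 0.747
finger_force: 0.0
```

{"fn": "play_rows", "kwargs": {
  "targets": [0, 0, 0, 0, 0, 0, 1, 0, 0, 0, 0, 0, 0, 1, 0, 0, 0, 0, 0, 0, 1, 0, 0, 0, 0, 0, 0, 1, 0, 0, 0, 0, 0, 0, 1, 0, 0, 0, 0, 0, 0, 1]
}}

```text
time_s: 4.62
tcp_pos: [0.5293, 0.1282, 0.19]
eef_rot: [0.0, 0.997, 0.08, 0.001]
ft_force: [0.8, -0.5, 2.2]
opening: 0.175
finger_force: 62.9
```

{"fn": "play_rows", "kwargs": {
  "targets": [0, 0, -0.3, 0, 0, 0, 1, 0, 0, -1, 0, 0, 0, 1, 0, 0, -2.2, 0, 0, 0, 1, 0, 0, -3.8, 0, 0, 0, 1, 0, 0, -5.5, 0, 0, 0, 1, 0, 0, -7.2, 0, 0, 0, 1, 0, 0, -8.5, 0, 0, 0, 1, 0, 0, -9, 0, 0, 0, 1]
}}

```text
time_s: 5.28
tcp_pos: [0.5295, 0.1285, 0.2821]
eef_rot: [-0.0, 0.997, 0.079, 0.002]
ft_force: [0.6, 0.4, -3.5]
opening: 0.172
finger_force: 62.1
```

```bash
python3 -c "
from h import *
go((.45,-.09,.28));go((.45,-.09,.150));shot('top','top2.png')"
```

```text
t 5.28 tcp [0.5295 0.1285 0.2821] shift cm [-11.31  20.32   0.16] turn [-0.    -0.004  0.   ] F [ 0.6  0.4 -3.5] op 0.172
t 5.28 tcp [0.5295 0.1285 0.2821] shift cm [-11.36  20.32  13.16] turn [-0.    -0.004  0.   ] F [ 0.6  0.4 -3.5] op 0.172
```

View pics/top2.png

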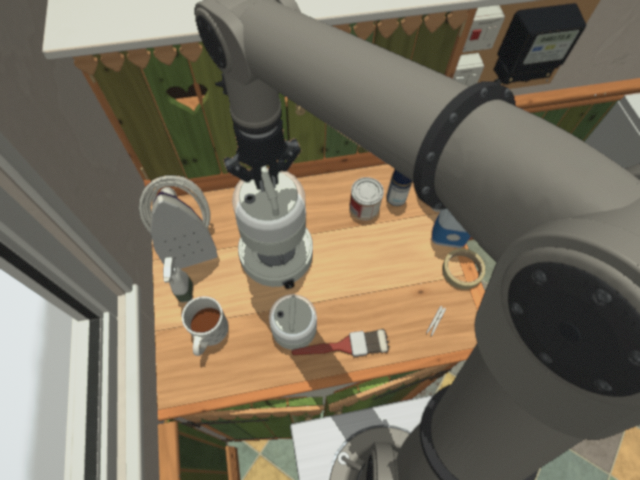

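The tank is lifted clear (about 3.5 N of weight). Now I move it sideways to the right of the base.

{"fn": "play_rows", "kwargs": {
  "targets": [-0.3, 0.6, 0, 0, 0, 0, 1, -1.2, 2.1, 0, 0, 0, 0, 1, -2.7, 4.8, 0, 0, 0, 0, 1, -4.4, 7.9, 0, 0, 0, 0, 1, -6.2, 11.2, 0, 0, 0, 0, 1, -8, 14.4, 0, 0, 0, 0, 1, -9.6, 17.3, 0, 0, 0, 0, 1, -10.7, 19.2, 0, 0, 0, 0, 1]
}}

```text
time_s: 6.0
tcp_pos: [0.4503, -0.083, 0.2779]
eef_rot: [0.001, 0.997, 0.077, -0.002]
ft_force: [-0.3, -0.8, -3.5]
opening: 0.17
finger_force: 62.0
```

{"fn": "play_rows", "kwargs": {
  "targets": [-0.5, 0.9, 0.5, 0, 0, 0, 1, -0.6, 1.1, 2, 0, 0, 0, 1, -0.6, 1.1, 4, 0, 0, 0, 1, -0.6, 1.1, 6, 0, 0, 0, 1, -0.6, 1.1, 8, 0, 0, 0, 1, -0.6, 1.1, 10, 0, 0, 0, 1, -0.6, 1.1, 11.3, 0, 0, 0, 1, -0.6, 1.1, 11.9, 0, 0, 0, 1]
}}

```text
time_s: 6.67
tcp_pos: [0.4468, -0.0894, 0.1573]
eef_rot: [-0.001, 0.997, 0.08, -0.003]
ft_force: [-0.6, 0.1, -3.9]
opening: 0.174
finger_force: 61.9
```

```bash
python3 -c "
from h import *
go((.45,-.09,.145))"
```

```text
t 6.67 tcp [ 0.4468 -0.0894  0.1573] shift cm [0.31 0.12 1.23] turn [-0.003  0.005 -0.   ] F [-0.6  0.1 -3.9] op 0.174
```

{"fn": "play_rows", "kwargs": {
  "targets": [0, 0, 0.3, 0, 0, 0, 1, 0, 0, 0.6, 0, 0, 0, 1, 0, 0, 0.8, 0, 0, 0, 1, 0, 0, 1, 0, 0, 0, 1, 0, 0, 1.1, 0, 0, 0, 1, 0, 0, 1.2, 0, 0, 0, 1, 0, 0, 1.2, 0, 0, 0, 1]
}}

```text
time_s: 7.25
tcp_pos: [0.4493, -0.0904, 0.1485]
eef_rot: [0.0, 0.997, 0.079, 0.0]
ft_force: [0.4, 0.6, -4.3]
opening: 0.171
finger_force: 62.0
```

{"fn": "play_rows", "kwargs": {
  "targets": [0, 0, 0.1, 0, 0, 0, 1, 0, 0, 0.2, 0, 0, 0, 1, 0, 0, 0.3, 0, 0, 0, 1, 0, 0, 0.4, 0, 0, 0, 1, 0, 0, 0.4, 0, 0, 0, 1]
}}

```text
time_s: 7.67
tcp_pos: [0.4496, -0.09, 0.1451]
eef_rot: [0.0, 0.997, 0.079, 0.0]
ft_force: [-2.0, 1.5, 3.4]
opening: 0.176
finger_force: 63.0
```

{"fn": "play_rows", "kwargs": {
  "targets": [0, 0, 0, 0, 0, 0, 0.5, 0, 0, 0, 0, 0, 0, 0, 0, 0, 0, 0, 0, 0, -0.5, 0, 0, 0, 0, 0, 0, -0.6, 0, 0, 0, 0, 0, 0, -0.6, 0, 0, 0, 0, 0, 0, -0.6]
}}

```text
time_s: 8.17
tcp_pos: [0.4492, -0.0904, 0.1443]
eef_rot: [0.0, 0.997, 0.079, 0.0]
ft_force: [0.8, 0.4, 0.4]
opening: 0.797
finger_force: 0.0
```

{"fn": "play_rows", "kwargs": {
  "targets": [0, 0, -0.5, 0, 0, 0, -0.6, 0, 0, -2, 0, 0, 0, -0.6, 0, 0, -4.5, 0, 0, 0, -0.6, 0, 0, -8, 0, 0, 0, -0.6, 0, 0, -12, 0, 0, 0, -0.6, 0, 0, -14, 0, 0, 0, -0.6, 0, -3, -14, 0, 0, 0, -0.6, 0, -6, -14, 0, 0, 0, -0.6]
}}

```text
time_s: 8.83
tcp_pos: [0.4408, -0.0317, 0.2864]
eef_rot: [0.001, 0.997, 0.077, 0.002]
ft_force: [0.3, 0.1, 0.6]
opening: 0.8
finger_force: 0.0
```

```bash
python3 -c "
from h import *
go((.46,.125,.28),60)
c,im=shot('wrist','w2.png')
for q in ('float_dish','dish_grip','float_ball_center','humid_base'):
    for b in boxes_of(q,'wrist')[:2]: print(q,b['conf'],world(c,b['point']).round(3),proj(c,world(c,b['point'])).round())
print(observe()['joint_pos'].round(2))"
```

```text
t 8.83 tcp [ 0.4408 -0.0317  0.2864] shift cm [  4.3  -15.19   0.64] turn [ 0.003 -0.003 -0.893] F [0.3 0.1 0.6] op 0.8
float_dish 0.77 [0.527 0.122 0.031] [178.  86.]
dish_grip 0.92 [0.528 0.122 0.025] [180.  85.]
dish_grip 0.71 [0.532 0.126 0.049] [168.  77.]
float_ball_center 0.7 [0.531 0.125 0.046] [169.  78.]
humid_base 0.72 [0.529 0.121 0.044] [174.  82.]
[ 0.58 -0.01 -0.6   1.92 -0.01  1.23 -1.43]
```

View pics/w2.png

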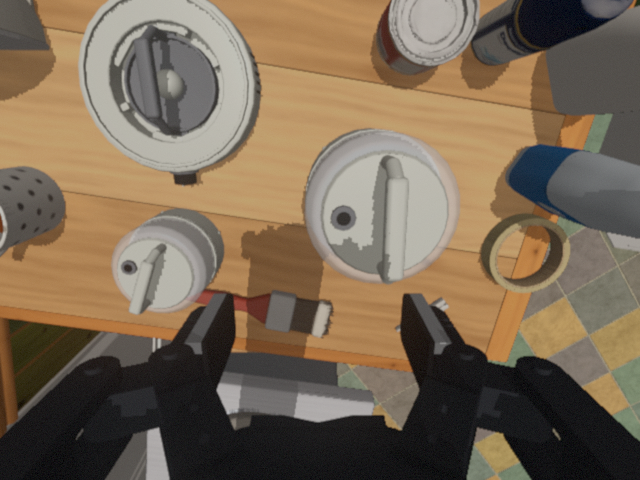

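The tank stands upright at (382,207) in the wrist view. The dish is in the well at (175,82), with its handle from about (148,35) to (152,118). I'll move above it for a closer measurement.

{"fn": "play_rows", "kwargs": {
  "targets": [0.4, -2, 0, 0, 0, 0, -0.6, 1, -4, -0.3, 0, 0, 0, -0.6, 1.7, -6.5, -0.5, 0, 0, 0, -0.6, 2.4, -9, -0.8, 0, 0, 0, -0.6, 3, -11.5, -1, 0, 0, 0, -0.6, 3.4, -13.5, -1, 0, 0, 0, -0.6, 3.4, -15, -1, 0, 0, 0, -0.6, 3.4, -15.5, -1, 0, 0, 0, -0.6]
}}

```text
time_s: 9.75
tcp_pos: [0.4486, 0.129, 0.2942]
eef_rot: [-0.001, 0.997, 0.08, -0.0]
ft_force: [0.4, -0.3, 0.1]
opening: 0.802
finger_force: 0.0
```

```bash
python3 -c "
from h import *
c,im=shot('wrist','w3.png')
p=camera_params('wrist'); print(p)
for q in ('float_dish','dish_grip','float_ball_center','humid_base'):
    for b in boxes_of(q,'wrist')[:2]: print(q,b['conf'],world(c,b['point']).round(3),proj(c,world(c,b['point'])).round())
go((.525,.128,.2)); u,v=[int(k) for k in proj(c,(.525,.128,.05))]; print(u,v)
x0,y0=max(u-110,0),max(v-110,0); k=im[y0:y0+220,x0:x0+220,::-1]; print(x0,y0,k.shape)
cv2.imwrite('pics/w3c.png',cv2.resize(k,None,fx=2.7,fy=2.7,interpolation=cv2.INTER_CUBIC))"
```

```text
{'fx': 369.5363597188807, 'fy': 369.5363597188807, 'cx': 317.5747439808405, 'cy': 234.2962702110513, 'rvec': array([-2.20701384,  1.87631791,  0.28733882]), 'tvec': array([0.05429682, 0.38462412, 0.57696413])}
float_dish 0.62 [0.53  0.128 0.03 ] [331. 115.]
float_dish 0.32 [0.536 0.126 0.045] [334. 108.]
dish_grip 0.69 [0.527 0.13  0.027] [328. 117.]
dish_grip 0.52 [0.535 0.129 0.047] [332. 109.]
float_ball_center 0.79 [0.527 0.139 0.047] [319. 116.]
humid_base 0.85 [0.534 0.128 0.046] [332. 110.]
t 10.0 tcp [0.4491 0.1254 0.294 ] shift cm [7.55 0.92 9.4 ] turn [0.001 0.001 0.   ] F [ 0.6 -0.8  0.5] op 0.8
330 119
220 9 (220, 220, 3)
```

View pics/w3c.png

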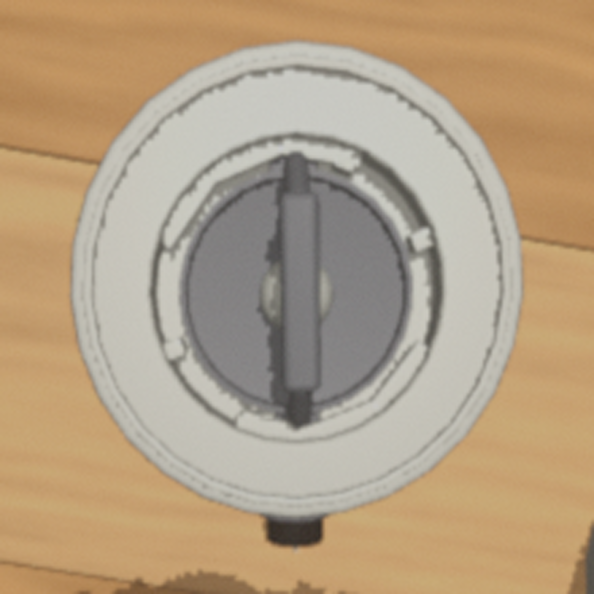

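The crop shows the bar's top face from (301,195) to (302,388), about centred over the ball, with the dial at (295,530). The disc spans u 72–522 and v 42–515.

```bash
python3 - <<'E'
from h import *
g=cam("wrist")
# camera as at picture (rvec/tvec printed)
c=(g[0],cv2.Rodrigues(np.array([-2.20701384,1.87631791,.28733882]))[0],np.array([.05429682,.38462412,.57696413]))
px=lambda u,v:(220+u/2.7,9+v/2.7)
A,B=ray_z(c,px(301,195),.09),ray_z(c,px(302,388),.09); m=(A+B)/2
yaw=np.degrees(np.arctan2(*(A-B)[[1,0]])); print("bar",A,B,m,np.linalg.norm(A-B),yaw)
L,Rr=ray_z(c,px(72,280),.045),ray_z(c,px(522,280),.045); b=(L+Rr)/2; print("base",b,np.linalg.norm(L-Rr))
d=ray_z(c,px(295,530),.025); print("dial",d,np.degrees(np.arctan2(*(b-d)[[1,0]])))
go((m[0],m[1],.14),yaw); print(g[1].T@(-g[2]))
E
```

```text
bar [0.55618141 0.13339958 0.09      ] [0.4963473 0.122611  0.09     ] [0.52626436 0.12800529 0.09      ] 0.06079896117967376 10.221075126725816
base [0.53127204 0.12894638 0.045     ] 0.1673909866658731
dial [0.43300701 0.1121197  0.025     ] 9.716954654318215
t 10.0 tcp [0.4491 0.1254 0.294 ] shift cm [ 7.68  0.93 15.4 ] turn [ 0.001  0.001 -0.022] F [ 0.6 -0.8  0.5] op 0.8
[0.5242609  0.13683798 0.43552729]
```

```bash
python3 - <<'E'
from h import *
g=cam("wrist")
c=(g[0],cv2.Rodrigues(np.array([-2.20701384,1.87631791,.28733882]))[0],np.array([.05429682,.38462412,.57696413]))
px=lambda u,v:(220+u/2.7,9+v/2.7)
def pair(n,a,b,z):
    A,B=ray_z(c,px(*a),z),ray_z(c,px(*b),z); print(n,((A+B)/2).round(4),round(np.linalg.norm(A-B),4))
pair("outer",(297,42),(297,515),.045); pair("rim",(297,66),(297,490),.05); pair("well",(297,133),(297,440),.045)
pair("well lr",(152,285),(442,285),.045); pair("dish rim lr",(185,290),(410,290),.036); pair("ball",(262,293),(330,293),.039)
pair("dish rim fb",(297,170),(297,410),.036)
# automatic: base mask ellipse in w3
im=cv2.imread("pics/w3.png")
for q in("humid_base",):
    grab_frame("wrist"); c=cam("wrist")
    m=outline_of(q,"wrist")[0]["mask"].astype(np.uint8); v,u=np.nonzero(m); print(u.min(),u.max(),v.min(),v.max())
    k=max(cv2.findContours(m,0,cv2.CHAIN_APPROX_NONE)[0],key=cv2.contourArea)[:,0]
    P=np.array([ray_z(c,p,.045) for p in k])[:,:2]
    from scipy.optimize import least_squares
    r=least_squares(lambda p:np.hypot(P[:,0]-p[0],P[:,1]-p[1])-p[2],[.525,.13,.086],loss="soft_l1",f_scale=.001); print("fit",r.x)
E
```

```text
outer [0.5262 0.1281 0.045 ] 0.1678
rim [0.5275 0.1284 0.05  ] 0.1483
well [0.5267 0.1281 0.045 ] 0.1091
well lr [0.5295 0.1286 0.045 ] 0.108
dish rim lr [0.5279 0.1279 0.036 ] 0.0859
ball [0.5267 0.1283 0.039 ] 0.0258
dish rim fb [0.5264 0.1278 0.036 ] 0.0874
241 408 24 211
fit [0.52591231 0.12938696 0.08408388]
```

{"fn": "play_rows", "kwargs": {
  "targets": [1, 0.1, 2, 0, 0, -0.01, -0.6, 2.5, 0.3, 5, 0, 0, -0.02, -0.6, 4, 0.5, 8, 0, 0, -0.02, -0.6, 5.5, 0.7, 11, 0, 0, -0.02, -0.6, 6.8, 0.8, 13.5, 0, 0, -0.02, -0.6, 7.5, 0.9, 15, 0, 0, -0.02, -0.6, 7.7, 0.9, 15.8, 0, 0, -0.02, -0.6, 7.7, 0.9, 15.8, 0, 0, -0.02, -0.6]
}}

```text
time_s: 10.77
tcp_pos: [0.5253, 0.1294, 0.1343]
eef_rot: [0.0, 0.996, 0.089, -0.002]
ft_force: [-0.0, -0.2, 0.8]
opening: 0.801
finger_force: 0.0
```

{"fn": "play_rows", "kwargs": {
  "targets": [0, 0, 0, 0, 0, 0, -0.6, 0, 0, 0, 0, 0, 0, -0.6, 0, 0, 0, 0, 0, 0, -0.6]
}}

```text
time_s: 11.02
tcp_pos: [0.5267, 0.1308, 0.1378]
eef_rot: [0.0, 0.996, 0.089, 0.001]
ft_force: [0.4, 0.3, 0.5]
opening: 0.801
finger_force: 0.0
```

```bash
python3 -c "
from h import *
for i in range(3):
  grab_frame('top'); go((.5265,.128,.065),10)"
```

```text
t 11.07 tcp [0.5267 0.1307 0.1377] shift cm [-0.08  0.26  7.27] turn [ 0.001 -0.002  0.004] F [-0.1  1.  -0.3] op 0.798
t 11.12 tcp [0.5266 0.1307 0.1375] shift cm [-0.07  0.26  7.25] turn [ 0.001 -0.002  0.004] F [-0.6  1.  -0.5] op 0.801
t 11.17 tcp [0.5265 0.1306 0.1373] shift cm [-0.06  0.25  7.23] turn [ 0.001 -0.002  0.004] F [ 0.1 -0.6  0.2] op 0.802
```

{"fn": "play_rows", "kwargs": {
  "targets": [0, 0.1, 1, 0, 0, 0, -0.6, 0, 0.2, 2.5, 0, 0, 0, -0.6, 0, 0.25, 4, 0, 0, 0, -0.6, 0, 0.25, 5.3, 0, 0, 0, -0.6, 0, 0.25, 6.2, 0, 0, 0, -0.6, 0, 0.25, 6.8, 0, 0, 0, -0.6, 0, 0.25, 7.1, 0, 0, 0, -0.6, 0, 0.25, 7.1, 0, 0, 0, -0.6]
}}

```text
time_s: 11.83
tcp_pos: [0.5264, 0.1282, 0.0647]
eef_rot: [0.0, 0.996, 0.089, -0.0]
ft_force: [0.1, 0.6, 0.2]
opening: 0.797
finger_force: 0.0
```

{"fn": "play_rows", "kwargs": {
  "targets": [0, 0, 0, 0, 0, 0, -0.6, 0, 0, 0, 0, 0, 0, -0.6, 0, 0, 0, 0, 0, 0, -0.6, 0, 0, 0, 0, 0, 0, -0.6]
}}

```text
time_s: 12.17
tcp_pos: [0.527, 0.1282, 0.0658]
eef_rot: [0.0, 0.996, 0.089, 0.001]
ft_force: [-0.2, 0.2, -1.1]
opening: 0.805
finger_force: 0.0
```

```bash
python3 - <<'E'
from h import *
go((.5265,.128,.065),10)
c,im=shot("wrist","w4.png"); print(proj(c,(.5265,.128,.09)))
cv2.imwrite("pics/s4.png",cv2.resize(grab_frame("scene")[220:300,290:410,::-1],None,fx=5,fy=5,interpolation=cv2.INTER_CUBIC))
E
```

```text
t 12.17 tcp [0.527  0.1282 0.0658] shift cm [-0.05  0.01  0.08] turn [ 0.    -0.001  0.004] F [-0.2  0.2 -1.1] op 0.805
[316.31744436 338.40284871]
```

View pics/w4.png

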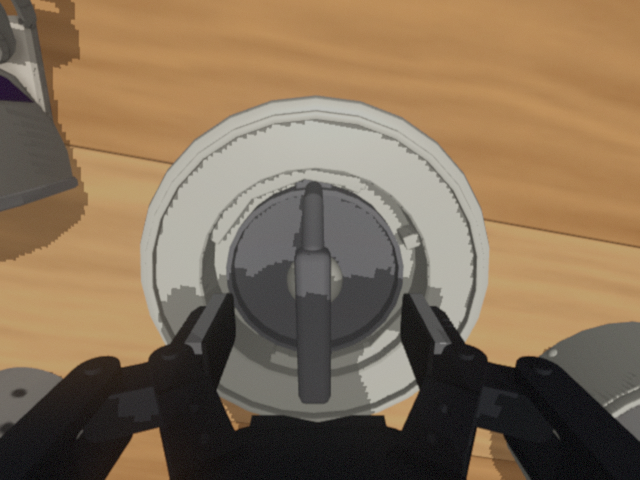

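The fingers straddle the bar, whose top runs from (313,249) to (314,400) in this view. I'll check its centre from here before closing.

```bash
python3 - <<'E'
from h import *
c=cam("wrist")
A,B=ray_z(c,(313,249),.09),ray_z(c,(314,400),.09); print(A,B,(A+B)/2,np.linalg.norm(A-B),np.degrees(np.arctan2(*(A-B)[[1,0]])))
# ring rim top and ball
A,B=ray_z(c,(288,280),.039),ray_z(c,(341,280),.039);print((A+B)/2)
print(proj(c,(.527,.128,.065)))
E
```

```text
[0.56025765 0.1351729  0.09      ] [0.49940908 0.1239779  0.09      ] [0.52983336 0.1295754  0.09      ] 0.06186983589453538 10.424776026506468
[0.52634295 0.1289742  0.039     ]
[316.5673669  304.23039755]
```

{"fn": "play_rows", "kwargs": {
  "targets": [0.1, -0.05, 0.05, 0, 0, 0, -0.3, 0.1, -0.05, 0.05, 0, 0, 0, 0.2, 0.1, -0.05, 0.05, 0, 0, 0, 0.5, 0.1, -0.05, 0.05, 0, 0, 0, 0.6, 0.1, -0.05, 0.05, 0, 0, 0, 0.7, 0.1, -0.05, 0.05, 0, 0, 0, 0.8, 0.1, -0.05, 0.05, 0, 0, 0, 1, 0.1, -0.05, 0.05, 0, 0, 0, 1]
}}

```text
time_s: 12.93
tcp_pos: [0.5275, 0.1289, 0.0649]
eef_rot: [0.0, 0.996, 0.089, 0.0]
ft_force: [-0.1, 0.3, 2.0]
opening: 0.135
finger_force: 58.7
```

{"fn": "play_rows", "kwargs": {
  "targets": [0, 0, 0, 0, 0, 0, 1, 0, 0, 0, 0, 0, 0, 1, 0, 0, 0, 0, 0, 0, 1, 0, 0, 0, 0, 0, 0, 1]
}}

```text
time_s: 13.27
tcp_pos: [0.5275, 0.1289, 0.0649]
eef_rot: [0.0, 0.996, 0.089, 0.0]
ft_force: [-0.1, -0.4, 3.2]
opening: 0.136
finger_force: 58.8
```

```bash
python3 -c "
from h import *
go((.528,.128,.065),10); s=observe(); print(s['finger_force'],s['wrist_torque'],s['joint_pos'].round(2))"
```

```text
t 13.27 tcp [0.5275 0.1289 0.0649] shift cm [ 0.03  0.1  -0.01] turn [ 0.    -0.     0.004] F [-0.1 -0.4  3.2] op 0.136
58.83310854434967 [ 0.12020819  0.19026832 -0.03571475] [ 0.23  0.47 -0.68  1.94  0.39  0.86 -2.05]
```

{"fn": "play_rows", "kwargs": {
  "targets": [0, 0, -0.05, 0, 0, 0, 1, 0, 0, -0.1, 0, 0, -0.01, 1, 0, 0, -0.1, 0, 0, -0.04, 1, 0, 0, -0.1, 0, 0, -0.08, 1, 0, 0, -0.1, 0, 0, -0.13, 1, 0, 0, -0.1, 0, 0, -0.18, 1, 0, 0, -0.1, 0, 0, -0.23, 1, 0, 0, -0.1, 0, 0, -0.28, 1]
}}

```text
time_s: 13.93
tcp_pos: [0.5273, 0.1285, 0.0654]
eef_rot: [0.0, 0.973, 0.229, -0.0]
ft_force: [0.4, 1.1, -0.7]
opening: 0.14
finger_force: 58.4
```

```bash
python3 -c "
from h import *
go((.5275,.1289,.066),99); s=observe(); print(s['finger_force'],s['wrist_torque'],s['joint_pos'].round(2))"
```

```text
t 13.93 tcp [0.5273 0.1285 0.0654] shift cm [ 0.03 -0.03 -0.06] turn [-0.     0.    -1.266] F [ 0.4  1.1 -0.7] op 0.14
58.41124176979065 [ 0.07042295 -0.06378208  0.00871853] [ 0.28  0.49 -0.75  1.94  0.43  0.88 -1.8 ]
```

Free turning with small forces, so I continue.

{"fn": "play_rows", "kwargs": {
  "targets": [0, 0, 0, 0, 0, -0.05, 1, 0, 0, 0, 0, 0, -0.1, 1, 0, 0, 0, 0, 0, -0.15, 1, 0, 0, 0, 0, 0, -0.2, 1, 0, 0, 0, 0, 0, -0.25, 1, 0, 0, 0, 0, 0, -0.3, 1, 0, 0, 0, 0, 0, -0.35, 1, 0, 0, 0, 0, 0, -0.4, 1]
}}

```text
time_s: 14.6
tcp_pos: [0.5272, 0.1283, 0.0653]
eef_rot: [0.0, 0.909, 0.418, -0.0]
ft_force: [0.2, 0.7, -2.2]
opening: 0.139
finger_force: 58.4
```

{"fn": "play_rows", "kwargs": {
  "targets": [0, 0, 0, 0, 0, -0.05, 1, 0, 0, 0, 0, 0, -0.1, 1, 0, 0, 0, 0, 0, -0.15, 1, 0, 0, 0, 0, 0, -0.2, 1, 0, 0, 0, 0, 0, -0.25, 1, 0, 0, 0, 0, 0, -0.3, 1, 0, 0, 0, 0, 0, -0.35, 1, 0, 0, 0, 0, 0, -0.4, 1]
}}

```text
time_s: 15.27
tcp_pos: [0.5274, 0.1287, 0.0655]
eef_rot: [-0.0, 0.808, 0.59, -0.0]
ft_force: [-0.2, 0.2, -0.7]
opening: 0.137
finger_force: 58.5
```

```bash
python3 -c "
from h import *
go((.5275,.1289,.066),99); s=observe(); print(s['finger_force'],s['wrist_torque'],s['joint_pos'].round(2))"
```

```text
t 15.27 tcp [0.5274 0.1287 0.0655] shift cm [ 0.02 -0.   -0.05] turn [-0.    -0.    -0.466] F [-0.2  0.2 -0.7] op 0.137
58.46464991569519 [ 0.01779536 -0.04325882  0.00367828] [ 0.41  0.55 -0.93  1.93  0.55  0.93 -1.11]
```

{"fn": "play_rows", "kwargs": {
  "targets": [0, 0, 0, 0, 0, -0.05, 1, 0, 0, 0, 0, 0, -0.1, 1, 0, 0, 0, 0, 0, -0.15, 1, 0, 0, 0, 0, 0, -0.2, 1, 0, 0, 0, 0, 0, -0.25, 1, 0, 0, 0, 0, 0, -0.3, 1, 0, 0, 0, 0, 0, -0.34, 1, 0, 0, 0, 0, 0, -0.38, 1]
}}

```text
time_s: 15.93
tcp_pos: [0.5273, 0.1283, 0.0653]
eef_rot: [-0.0, 0.682, 0.731, -0.0]
ft_force: [0.3, -0.5, -0.8]
opening: 0.135
finger_force: 58.4
```

{"fn": "play_rows", "kwargs": {
  "targets": [0, 0, 0, 0, 0, -0.02, 1, 0, 0, 0, 0, 0, -0.04, 1, 0, 0, 0, 0, 0, -0.04, 1, 0, 0, 0, 0, 0, -0.04, 1]
}}

```text
time_s: 16.27
tcp_pos: [0.5274, 0.1286, 0.0656]
eef_rot: [-0.0, 0.668, 0.744, -0.0]
ft_force: [0.9, 0.3, -0.9]
opening: 0.138
finger_force: 58.4
```

```bash
python3 -c "
from h import *
go((.5275,.1289,.066),99); s=observe(); print(s['finger_force'],s['wrist_torque'],s['joint_pos'].round(2))
c,im=shot('wrist','w5.png')"
```

```text
t 16.27 tcp [0.5274 0.1286 0.0656] shift cm [ 0.02  0.01 -0.04] turn [-0.     0.    -0.049] F [ 0.9  0.3 -0.9] op 0.138
58.446325063705444 [-0.00229447 -0.00213242  0.03865817] [ 0.47  0.6  -1.02  1.93  0.62  0.97 -0.75]
```

View pics/w5.png

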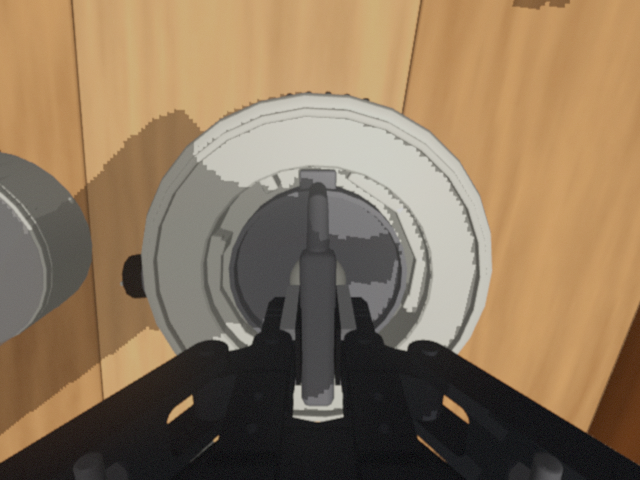

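The lug at (317,180) is in the open slot, between the stop at (275,182) and the tab end at about (345,180). I'll nudge it 0.05 rad further, then lift gently.

{"fn": "play_rows", "kwargs": {
  "targets": [0, 0, 0, 0, 0, -0.03, 1, 0, 0, 0, 0, 0, -0.05, 1, 0, 0, -0.05, 0, 0, -0.05, 1, 0, 0, -0.15, 0, 0, -0.05, 1, 0, 0, -0.3, 0, 0, -0.05, 1, 0, 0, -0.5, 0, 0, -0.05, 1, 0, 0, -0.7, 0, 0, -0.05, 1, 0, 0, -0.9, 0, 0, -0.05, 1]
}}

```text
time_s: 16.98
tcp_pos: [0.5276, 0.1288, 0.0751]
eef_rot: [0.0, 0.649, 0.761, 0.0]
ft_force: [1.0, -0.2, -0.9]
opening: 0.143
finger_force: 58.4
```

```bash
python3 -c "
from h import *
go((.5275,.1289,.066),99); s=observe(); print(s['wrist_torque'])"
```

```text
t 16.98 tcp [0.5276 0.1288 0.0751] shift cm [ 0.01 -0.01  0.91] turn [0.    0.    0.001] F [ 1.  -0.2 -0.9] op 0.143
[0.05532423 0.00094703 0.01860492]
```

{"fn": "play_rows", "kwargs": {
  "targets": [0, 0, -0.25, 0, 0, 0, 1, 0, 0, -0.6, 0, 0, 0, 1, 0, 0, -1, 0, 0, 0, 1, 0, 0, -1.5, 0, 0, 0, 1, 0, 0, -2, 0, 0, 0, 1, 0, 0, -2.6, 0, 0, 0, 1, 0, 0, -3.2, 0, 0, 0, 1, 0, 0, -3.8, 0, 0, 0, 1]
}}

```text
time_s: 17.65
tcp_pos: [0.5276, 0.1289, 0.1135]
eef_rot: [0.0, 0.649, 0.761, 0.0]
ft_force: [0.4, -0.5, -1.8]
opening: 0.138
finger_force: 58.4
```

{"fn": "play_rows", "kwargs": {
  "targets": [0, 0, -0.6, 0, 0, 0, 1, 0, 0, -1.2, 0, 0, 0, 1, 0, 0, -1.8, 0, 0, 0, 1, 0, 0, -2.4, 0, 0, 0, 1, 0, 0, -3, 0, 0, 0, 1, 0, 0, -3.6, 0, 0, 0, 1, 0, 0, -4.2, 0, 0, 0, 1, 0, 0, -4.8, 0, 0, 0, 1]
}}

```text
time_s: 18.32
tcp_pos: [0.5275, 0.1288, 0.1614]
eef_rot: [0.0, 0.649, 0.761, -0.0]
ft_force: [0.2, -0.8, -0.8]
opening: 0.138
finger_force: 58.5
```

{"fn": "play_rows", "kwargs": {
  "targets": [0, 0, -0.6, 0, 0, 0, 1, 0, 0, -1.2, 0, 0, 0, 1, 0, 0, -1.8, 0, 0, 0, 1, 0, 0, -2.4, 0, 0, 0, 1, 0, 0, -2.9, 0, 0, 0, 1, 0, 0, -3.3, 0, 0, 0, 1, 0, 0, -3.6, 0, 0, 0, 1, 0, 0, -3.8, 0, 0, 0, 1]
}}

```text
time_s: 18.98
tcp_pos: [0.5276, 0.1288, 0.1991]
eef_rot: [0.0, 0.649, 0.761, 0.0]
ft_force: [-0.2, 0.2, -0.9]
opening: 0.138
finger_force: 58.5
```

{"fn": "play_rows", "kwargs": {
  "targets": [0, 0, -0.1, 0, 0, 0, 1, 0, 0, -0.1, 0, 0, 0, 1, 0, 0, -0.1, 0, 0, 0, 1, 0, 0, -0.1, 0, 0, 0, 1, 0, 0, -0.1, 0, 0, 0, 1, 0, 0, -0.1, 0, 0, 0, 1]
}}

```text
time_s: 19.48
tcp_pos: [0.5274, 0.1288, 0.1996]
eef_rot: [-0.0, 0.649, 0.761, -0.0]
ft_force: [0.6, 0.2, -1.3]
opening: 0.138
finger_force: 58.5
```

```bash
python3 -c "
from h import *
go((.5275,.1289,.066),99)
a=grab_frame('wrist');c=cam('wrist')
for q in ('float_ball_center','float_dish'):
    for b in boxes_of(q,'wrist')[:1]: print(q,b['conf'],world(c,b['point']).round(3))
b=grab_frame('scene')[190:300,290:430]
o=np.zeros((480,800,3),np.uint8); o[:360,:480]=cv2.resize(a,(480,360)); b=cv2.resize(b,(320,251),interpolation=cv2.INTER_CUBIC); o[:251,480:]=b
cv2.imwrite('pics/w6.png',o[...,::-1])"
```

```text
t 19.48 tcp [0.5274 0.1288 0.1996] shift cm [1.000e-02 2.000e-02 1.336e+01] turn [-0.     0.     0.001] F [ 0.6  0.2 -1.3] op 0.138
float_ball_center 0.62 [0.513 0.17  0.044]
float_dish 0.92 [0.524 0.139 0.163]
```

View pics/w6.png

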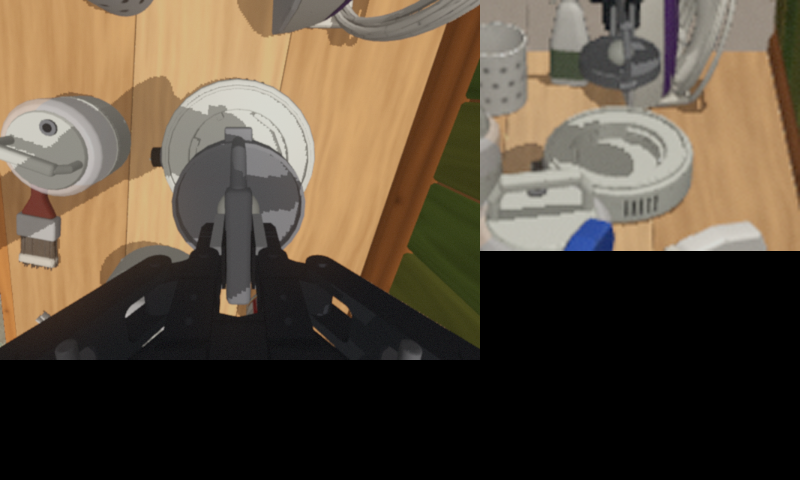

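The dish is 13.4 cm up and level. The ball still sits behind the bar in the middle, near (238,205), which is the same spot as before the lift. The well is empty and the tank stands beside the base.

```bash
python3 -c "
from rig import *
print(finish_job())"
```

```text
the job is handed in; nothing more can be done
None
```

The tank stands upright and released on the cupboard top to the right of the base. The float dish was turned a quarter turn in the well, lifted out, and is held still and level about 13 cm above its seat with the ball still in the middle; the job is handed in.

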